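# Brush out the mill's burr seam, then hold its dial at full speed to purge it

## Task

The coffee mill's hopper is off for cleaning: take the small upright brush out of its wooden stand and, with the bristles lightly on the floor of the ring-shaped seam in the mill's throat, sweep slowly (at most 5 cm a second) once round, clockwise seen from above, from the left side of the rib to the dark outlet on the rib's right side. Stand the brush fully back in its stand and let go of it, leaving the mug and the spice jar alone. Only then purge the mill: turn its hold-to-run dial clockwise past two clicks to the third position at the end, hold it there for two seconds, and finish with the gripper still holding it, as it springs back to off when let go.

Things in the scene. Friction and masses are not known exactly. Their poses are not given: they have to be found in the camera images.
- mill: fixed steel burr mill with a black deck: 256 mm wide (y), 166 mm deep (x), deck 104 mm high. Origin: centre of its underside; x points away from the robot, y left, z up; it stands turned by up to 0.25 rad. The open throat is on the left of the deck, 64 mm from the mill's centre; the dial is on the right
- throat_center (a point): centre of the throat, at the seam's floor (109 mm up). Steel collar: outer radius 50, inner 44, top 133 mm up. Round burr carrier in its middle: radius 27, top 118 mm up, a nut to 127 mm. Between them the seam, a ring groove 17 mm wide, middle radius 35.5. A steel rib 4 mm thick, 8 high closes it on the robot's side (mill -x); the dark outlet is in the floor just right of the rib
- seam_0 (a point): start of the stroke: middle of the seam's floor, left of the rib (24 degrees round from it)
- seam_1 (a point): on the middle of the seam's floor, 78 degrees clockwise (from above) from seam_0, on the left
- seam_2 (a point): on the middle of the seam's floor, another 78 degrees on, at the far side
- seam_3 (a point): on the middle of the seam's floor, another 78 degrees on, on the right (towards the dial)
- seam_4 (a point): end of the stroke: on the outlet, right of the rib, another 78 degrees on
- brush: loose cleaning brush, 120 mm long, about 60 g, upright in its stand, bristles down. Origin: on its axis at the end of the unpressed bristles; z up the handle. From there: black round tuft 9 mm across to z = 14, steel ferrule 10 across to 25, 16 across from 30 to 44, wooden shoulder 30 across to 50, round wooden handle 21 across to 112 (grip it there, e.g. at z = 85), rounded top at 120 mm
- brush_tip (a point): the bristle end, on the brush's axis. The tuft gives along the handle: up to 6 mm, 0.9 N to begin with and 0.3 N more for each mm
- stand: fixed wooden block 64 x 64 x 55 mm with one round hole in its top, 22 mm across, 46 deep, in the middle. Origin: centre of its underside. The ferrule goes into the hole and the brush's shoulder rests on the top: the brush's origin is then 11 mm above the worktop. It stands left or right of the mill
- stand_mouth (a point): centre of the hole's mouth, in the top of the stand, 55 mm above the worktop
- dial_turn (a joint): turn of the hold-to-run dial, rad, clockwise from above: 0 = off (its spring always returns it there); bumps at 0.2, 0.6 and 1.0 lead to positions one (0.4), two (0.8) and three (1.2); end stop 1.26. It takes about 0.1 N m at off, 0.2 N m at three, and about 0.07 N m more up the bumps
- dial: the black dial: round skirt of radius 27, 10 high, and across it an upright bar grip 58 mm long (x), 13 thick (y), top 145 mm above the worktop. Origin: on the dial's vertical axis under the skirt, 106 mm above the worktop; x points along the bar to its end with the white line: 0.6 rad left of the mill's x at off, 0.6 rad right in position three.
- spice_jar: bystander: small glass spice jar with a dark cap, 44 mm across, 105 mm high; origin under its centre. It stands on the other side of the mill from the brush stand
- mug: bystander: white mug, 86 mm across, 101 mm high, handle on one side; origin under it. It stands behind, to the left
There are look-alikes about, which are no part of the job. Leave any purple look-alike of the brush alone.

How it is judged:
By the outcome, as a careful person would: the job done as asked, in the order asked, and still so for the second after the job is handed in, while the arm keeps its last pose, push and grip.
It also fails if it takes over 72 s, if anything falls off the work surface, if the arm or the gripper's body presses on something with over 40 N, if the wrist force passes 120 N, or if a joint passes its speed limit or range.

## Robot

A 6-joint arm with a two-finger parallel gripper is mounted at the origin on a cart in front of the work surface, level with it; the furniture and walls round the work are solid. World frame = base frame: x ahead of the robot, y to its left, z up, the work surface at z = 0. Lengths are in m, angles in degrees, forces in N, time in s.
With the tool pointing down it reaches from about 0.4 to 0.825 m from the base axis. Payload 7 kg.
Tool frame: the origin (TCP) lies midway between the tips of the shut fingers; the grasp point (between the pads) lies 19 mm behind it; z points along the fingers, y is the line along which they close (so a half turn about z gives the same grasp; the last joint's range is limited). The gripper opens to 88 mm and grips with 3 to 60 N. Pads are 19 mm wide; open, the fingers measure 130 mm over their backs; the gripper's body (78 mm by 193 mm) begins 47 mm behind the grasp point.
Start: joints at [86.522, 20.546, 0.682, 0, -70.136, -16.507], TCP at [0.231, 0.634, 0.227] pointing down, gripper open.
Joint ranges: [-176.03, 176.03], [-82.01, 121.73], [-58.28, 71.71], [-173.87, 95.51], [-174.79, -0.11], [-173.66, 173.66]. Speed limits (degrees/s): [136.94, 136.94, 172.46, 180, 180, 180].

## Interface

Orientations are given as [roll, pitch, yaw] about the fixed x, y, z axes, in that order (R = Rz(yaw) Ry(pitch) Rx(roll)).
In Python, from plant import r gives the robot as it stands.
- The arm moves only by the tool carry_out, never from a script. Its argument "deltas" is a list of rows, each a list of 3 entries, a list of its own where there are three numbers: the opening, from 0 (shut) to 1 (fully open), then the shift along the tool's x, y, z in mm, then the turn, a rotation vector about the tool's x, y, z in rad. In form: [[gripper, [tx, ty, tz], [rx, ry, rz]], ...]. A call has 1 to 12 rows; each row is the pose to reach, as a shift and turn from the pose commanded when the call began, along the tool's axes at that moment; what a row does not reach only later rows make up. A row lasts 1/10 s, in which the tool goes at most 50 mm and 8.59 degrees, less where a joint would pass 70% of its speed; a pose out of reach is approached as far as the arm can. A call with a gripper value outside its range is refused whole. The fingers move at their own pace and stop on an object; "squeeze" is the grip in N (left out, the last holds). Time passes only in rows, so rows that repeat a pose let the fingers close. It gives the time, the measured TCP pose, the force, the opening and the grip force at its end, in the units of the state.
- r.get_state(): the state, without advancing time (a new reading comes with each control period).
- r.capture(name): name is "side" or "top"; returns (picture, depth): 384x512x3 uint8, red, green, blue; 384x512 float32, m along the optical axis (not along the pixel's ray), 0 where there is no reading.
- r.get_calibration(name): a dict with "fov_y" (degrees; the focal length in pixels is half the picture's height over the tangent of half this angle, whatever the lens; pixels are square), "cx", "cy" (the principal point, pixels), "view" (4x4, takes a point from world to camera coordinates). Camera axes: x right, y down, z forward; pixel columns grow to the right and rows downward; lengths in m; the calibration is good to about 2 mm. A picture is of the moment at which its call begins. get_calibration takes no time and is no camera call.
- r.close_job(): hands the job in; it is judged then, once.
The state is a dict: "time_s": time; "joints": joint angles; "qd": joint speeds; "joint_torque": joint torques, N m; "tcp_pos": TCP position; "eef_rot": TCP orientation; "contact_force": force on the tool from outside, world axes, zero at the start; "moment": the same for the moment, N m; "gripper_width": finger opening in m; "gripper_force": force on a finger pad.
Only numpy, scipy, OpenCV 4.12 (cv2) and the standard library are available. Lean on these libraries where they do the work, as an engineer would, in place of code of your own. Each camera call takes 0.05 s, during which the arm holds its last target. There are 200 camera calls.

## Working session

There is one attempt and no reset: what is moved stays moved. The work goes in short steps, Python scripts to look and compute and a tool call to move; the robot and the scene stay as the last step left them, time stands still between calls to the robot, and variables do not carry over. Pictures are saved under pics/ and viewed, at most 10 in all, crops included, and the job is handed in when it is done.

Besides the shell and the picture viewer there is one more tool, called by a JSON object that holds its "api" and its "payload", one argument or row to a line. carry_out: Moves the arm, as the interface text tells. Its arguments: {"type":"object","properties":{"deltas":{"type":"array"},"squeeze":{"type":"number"}},"required":["deltas"]}

```bash
ls; mkdir -p pics; python3 - <<'E'
from plant import r
import cv2,numpy as np
np.set_printoptions(precision=4,suppress=True)
s=r.get_state();print(s)
for n in("side","top"):
    p,d=r.capture(n);cv2.imwrite(f"pics/{n}0.png",p[:,:,::-1]);np.save(f"{n}0.npy",d)
    print(n,r.get_calibration(n),d.shape,(d>0).mean())
E
```

```text
pics
{'time_s': 0.0, 'joints': array([ 86.5212,  20.591 ,   0.6338,  -0.0181, -70.1361, -16.5077]), 'qd': array([-0.0044,  0.1207, -0.009 , -0.0094, -0.0619, -0.1324]), 'joint_torque': array([  0.0013, -58.2721,  29.3058,   6.9971,   0.0073,  -0.0002]), 'tcp_pos': array([0.2306, 0.6339, 0.2256]), 'eef_rot': array([179.9057,  -0.0101, -19.9927]), 'contact_force': array([-0.3539, -0.1513, -0.1081]), 'moment': array([ 0.0209, -0.0026,  0.0181]), 'gripper_force': 0.0, 'gripper_width': 0.08742760082353097}
side {'fov_y': 43.2084571783999, 'cx': 257.6527226441861, 'cy': 194.34950127829572, 'view': array([[-0.7936, -0.6084,  0.0053,  0.4585],
       [-0.4436,  0.5727, -0.6893,  0.2975],
       [ 0.4163, -0.5494, -0.7244,  0.9384],
       [ 0.    ,  0.    ,  0.    ,  1.    ]])} (384, 512) 0.9958394368489584
top {'fov_y': 55.62929363258403, 'cx': 251.54070805953253, 'cy': 192.75622868615048, 'view': array([[-0.027 , -0.9993,  0.0272, -0.002 ],
       [-0.9961,  0.0246, -0.0849,  0.5784],
       [ 0.0842, -0.0294, -0.996 ,  0.8975],
       [ 0.    ,  0.    ,  0.    ,  1.    ]])} (384, 512) 0.9964243570963541
```

View pics/side0.png

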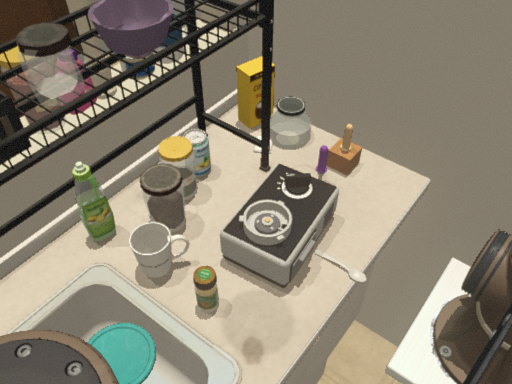

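View pics/top0.png

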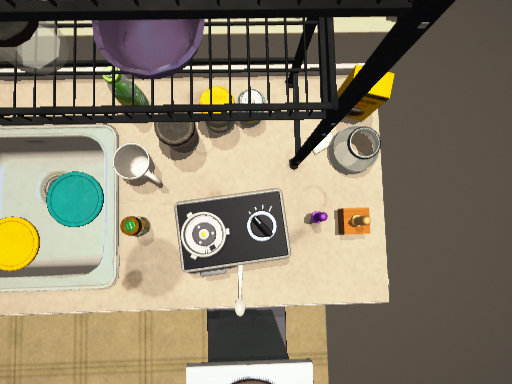

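```bash
cat > h.py <<'E'
import numpy as np,cv2
from plant import r
np.set_printoptions(precision=4,suppress=True)
C={n:r.get_calibration(n) for n in("side","top")}
def f(c): return 192/np.tan(np.radians(c["fov_y"]/2))
def proj(n,P):
    c=C[n];q=c["view"][:3,:3]@np.asarray(P)+c["view"][:3,3];return np.array([c["cx"],c["cy"]])+f(c)*q[:2]/q[2]
def ray(n,uv):
    c=C[n];R=c["view"][:3,:3];t=c["view"][:3,3]
    d=R.T@np.array([(uv[0]-c["cx"])/f(c),(uv[1]-c["cy"])/f(c),1]);return -R.T@t,d
def atz(n,uv,z): o,d=ray(n,uv);return o+d*(z-o[2])/d[2]
def tri(a,b):
    o1,d1=ray("top",a);o2,d2=ray("side",b)
    s=np.linalg.lstsq(np.c_[d1,-d2],o2-o1,rcond=None)[0];p,q=o1+s[0]*d1,o2+s[1]*d2
    return (p+q)/2,np.linalg.norm(p-q)
def cloud(n,d):
    c=C[n];v,u=np.mgrid[:384,:512];P=np.dstack([(u-c["cx"])/f(c)*d,(v-c["cy"])/f(c)*d,d])-c["view"][:3,3]
    return P@c["view"][:3,:3]
E
python3 - <<'E'
from h import *
for n,(u0,u1,v0,v1,k) in {"top":(165,385,180,280,3.6),"side":(215,385,115,285,3.5)}.items():
    im=cv2.imread(f"pics/{n}0.png")[v0:v1,u0:u1];cv2.imwrite(f"pics/{n}c.png",cv2.resize(im,None,fx=k,fy=k,interpolation=cv2.INTER_CUBIC))
for n in("top","side"):
    P=cloud(n,np.load(n+"0.npy"));z=P[...,2]
    ok=(P[...,0]>.3)&(P[...,0]<.75)&(abs(P[...,1])<.55)
    w=ok&(abs(z)<.01);print(n,"table",np.median(z[w]))
    m=ok&(abs(z-.104)<.006)&(abs(P[...,1])<.25);nl,lab,st,ce=cv2.connectedComponentsWithStats(m.astype(np.uint8))
    i=1+np.argmax(st[1:,4]);q=P[lab==i];print("deck",np.median(q[:,2]),cv2.minAreaRect(q[:,:2].astype(np.float32)*1000))
    m=ok&(abs(z-.055)<.006)&(P[...,1]<-.2);nl,lab,st,ce=cv2.connectedComponentsWithStats(m.astype(np.uint8))
    for i in range(1,nl):
        if st[i,4]>30:q=P[lab==i];print("stand?",ce[i],st[i,4],np.median(q[:,2]),cv2.minAreaRect(q[:,:2].astype(np.float32)*1000))
E
```

```text
top table -0.00030037237383906553
deck 0.10332309780829572 ((488.4029541015625, 32.54412078857422), (159.54559326171875, 249.0501708984375), 6.436995983123779)
stand? [349.7683 151.8921] 315 0.0544735960198583 ((680.5466918945312, -277.03387451171875), (115.23845672607422, 97.10774230957031), 35.12554168701172)
stand? [401.7221 217.0763] 367 0.05463394678643782 ((510.28485107421875, -384.359619140625), (420.0308837890625, 4.019973278045654), 0.17540015280246735)
stand? [354.7096 220.3474] 544 0.05475290911377244 ((501.7148132324219, -270.9720764160156), (64.84463500976562, 64.04713439941406), 89.94743347167969)
side table 0.0015283904455524575
deck 0.10499505353535235 ((486.9088134765625, 34.87278747558594), (161.68592834472656, 249.4805450439453), 6.536403179168701)
stand? [366.8667 127.2963] 540 0.05516045135575555 ((524.9002685546875, -383.56939697265625), (14.599533081054688, 449.06787109375), 89.88872528076172)
stand? [289.9662 128.4684] 237 0.054916774911136765 ((666.6793823242188, -265.06298828125), (111.99079895019531, 66.23091125488281), 42.87739944458008)
stand? [344.5185 150.6217] 378 0.05621183712178136 ((500.8533630371094, -270.6151123046875), (67.86022186279297, 65.1420669555664), 89.11405181884766)
```

View pics/topc.png

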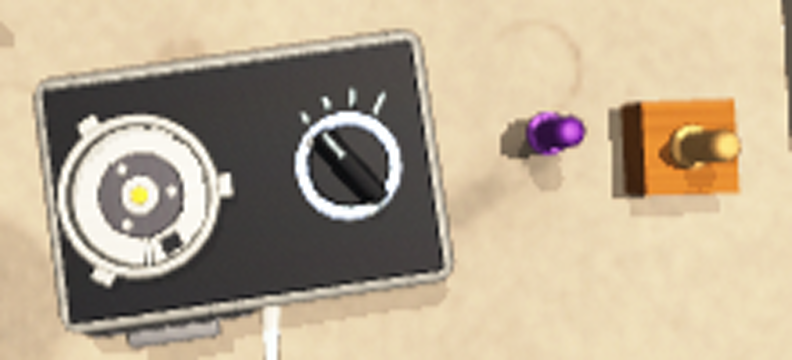

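View pics/sidec.png

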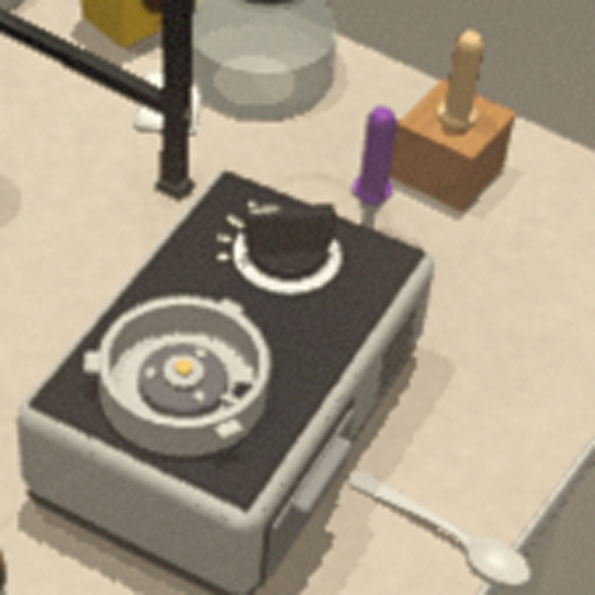

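The side and top crops show the wooden-handled brush upright in the orange-brown block (top crop 715,145; side crop 465,75). The only look-alike is the purple brush left of it (top crop 560,132; side 375,160), so I choose the wooden one. The mill has its throat on the left (nut at top crop 140,195), the rib and dark outlet towards the robot (170,243), and the dial on the right (348,165).

```bash
python3 - <<'E'
from h import *
from scipy.optimize import least_squares
def full(n,x,y):
    u0,v0,k={"top":(165,180,3.6),"side":(215,115,3.5)}[n];return u0+(x+.5)/k-.5,v0+(y+.5)/k-.5
for nm,a,b in [("nut",(140,195),(183,367)),("brushtop",(733,146),(472,35)),("purpletop",(573,131),(381,112)),("outlet",(172,243),(242,389)),
  ("standBR",(738,192),(462,157)),("standTR",(734,99),(514,119)),("standTL",(637,101),(440,80)),("standBL",(641,195),(396,124)),("dial bar white end",(322,135),(262,208)),("dial bar other end",(384,200),(333,210))]:
    print(nm,*tri(full("top",*a),full("side",*b)))
T=cloud("top",np.load("top0.npy"));S=cloud("side",np.load("side0.npy"))
for n,P in(("top",T),("side",S)):
    z=P[...,2]
    m=(abs(z-.133)<.004)&(np.hypot(P[...,0]-.49,P[...,1]-.1)<.065);q=P[m][:,:2]
    c=least_squares(lambda p:np.clip(abs(np.hypot(*(q-p).T)-.047)-.003,0,1),[.49,.1],loss="soft_l1",f_scale=.002).x;print(n,"collar",c,len(q))
    m=(abs(z-.143)<.005)&(np.hypot(P[...,0]-.5,P[...,1]+.04)<.06);print(n,"dial bar",cv2.minAreaRect(P[m][:,:2].astype(np.float32)*1000),np.median(z[m]))
    m=(z>.16)&(P[...,0]>.3)&(P[...,0]<.9)&(P[...,1]<.35)&(P[...,1]>-.35);q=P[m]
    if len(q):
        for lo in np.arange(.3,.9,.05):
            s=q[(q[:,0]>=lo)&(q[:,0]<lo+.05)]
            if len(s)>5:print(n,"high x",lo,len(s),s.min(0),s.max(0))
E
```

```text
nut [0.4809 0.0955 0.1266] 0.0007181174270322838
brushtop [ 0.5011 -0.2736  0.1324] 0.0006032108376100562
purpletop [ 0.5137 -0.1763  0.1204] 0.0016585596428220612
outlet [0.4502 0.0776 0.112 ] 0.0010729524506685746
standBR [ 0.4847 -0.307   0.0048] 0.04163433791675927
standTR [ 0.5106 -0.334   0.0078] 0.055113970640375605
standTL [ 0.5172 -0.2289  0.1126] 0.032495542765475026
standBL [ 0.4908 -0.2071  0.1043] 0.048970305915432624
dial bar white end [ 0.511  -0.0193  0.1509] 0.007410511417659748
dial bar other end [ 0.4747 -0.0536  0.1441] 0.0019322973220647045
top collar [0.4811 0.0957] 377
top dial bar ((495.95947265625, -34.78936767578125), (57.383296966552734, 12.698606491088867), 40.76295852661133) 0.143703227758587
top high x 0.49999999999999994 703 [0.5005 0.0102 0.9431] [0.5005 0.0102 0.9431]
top high x 0.5999999999999999 3307 [ 0.6446 -0.1382  0.1603] [0.65   0.3298 0.7142]
top high x 0.6499999999999999 15630 [ 0.65   -0.1222  0.1624] [0.7    0.3496 0.7089]
top high x 0.7 7238 [ 0.7    -0.1218  0.415 ] [0.75   0.3495 0.5265]
top high x 0.7499999999999999 4772 [ 0.75   -0.327
[... 164 characters left out ...]
.3091  0.1601] [0.9    0.3499 0.3224]
side collar [0.4806 0.0976] 476
side dial bar ((494.8045349121094, -33.538917541503906), (55.20121765136719, 15.047370910644531), 41.60844421386719) 0.14455797996110648
side high x 0.5999999999999999 938 [ 0.6434 -0.141   0.1609] [0.65   0.3495 0.4769]
side high x 0.6499999999999999 5643 [ 0.65   -0.1356  0.1605] [0.7    0.3499 0.503 ]
side high x 0.7 4766 [ 0.7    -0.1386  0.4076] [0.75   0.3362 0.529 ]
side high x 0.7499999999999999 2912 [ 0.75   -0.3207  0.1601] [0.8    0.3485 0.5292]
side high x 0.7999999999999998 2245 [ 0.8    -0.3329  0.1601] [0.8497 0.3496 0.5022]
side high x 0.8499999999999999 2661 [ 0.8501 -0.3339  0.1608] [0.894  0.3499 0.4782]
```

{"api": "carry_out", "payload": {
  "deltas": [
    [0.5,[20,19,0],[0,0,0.07]],
    [0.5,[55,51,0],[0,0,0.19]],
    [0.5,[90,85,0],[0,0,0.31]],
    [0.5,[125,118,0],[0,0,0.43]],
    [0.5,[160,151,0],[0,0,0.55]],
    [0.5,[195,184,0],[0,0,0.67]],
    [0.5,[230,217,0],[0,0,0.79]],
    [0.5,[265,250,0],[0,0,0.91]],
    [0.5,[300,283,0],[0,0,1.03]],
    [0.5,[330,310,0],[0,0,1.15]],
    [0.5,[350,329,0],[0,0,1.222]],
    [0.5,[354,333,0],[0,0,1.222]]
  ]
}}

```text
time_s: 1.3
tcp_pos: [0.4501, 0.1978, 0.2263]
eef_rot: [180.0, -0.0, -90.3]
contact_force: [-0.1, 0.4, -0.0]
gripper_width: 0.0439
gripper_force: 0.0
```

{"api": "carry_out", "payload": {
  "deltas": [
    [0.5,[25,-3,0],[0,0,0]],
    [0.5,[70,-8,0],[0,0,0]],
    [0.5,[115,-13,0],[0,0,0]],
    [0.5,[160,-18,0],[0,0,0]],
    [0.5,[205,-23,0],[0,0,0]],
    [0.5,[250,-28,0],[0,0,0]],
    [0.5,[295,-33,0],[0,0,0]],
    [0.5,[340,-38,0],[0,0,0]],
    [0.5,[385,-43,0],[0,0,0]],
    [0.5,[425,-47,0],[0,0,0]],
    [0.5,[455,-50,0],[0,0,0]],
    [0.5,[470,-51,0],[0,0,0]]
  ]
}}

```text
time_s: 2.5
tcp_pos: [0.5006, -0.2714, 0.2258]
eef_rot: [179.9, 0.0, -90.1]
contact_force: [-0.1, -1.0, -0.9]
gripper_width: 0.0441
gripper_force: 0.0
```

```bash
python3 - <<'E'
from h import *
s=r.get_state();print(s["tcp_pos"],s["eef_rot"],s["joints"])
ims=[]
for n in("side","top"):
    p,d=r.capture(n);np.save(n+"1.npy",d)
    u,v=proj(n,s["tcp_pos"]).astype(int);print(n,u,v,proj(n,s["tcp_pos"]))
    ims.append(cv2.resize(p[max(v-50,0):max(v-50,0)+100,u-50:u+50,::-1],(400,400),interpolation=cv2.INTER_CUBIC))
cv2.imwrite("pics/a1.png",np.hstack(ims))
E
```

```text
[ 0.5006 -0.2714  0.2258] [179.9366   0.0075 -90.0553] [ -8.7834  10.7208 -12.9357   0.0024 -66.4072   8.7272]
side 355 93 [355.0705  93.4352]
top 383 219 [383.4014 219.9118]
```

View pics/a1.png

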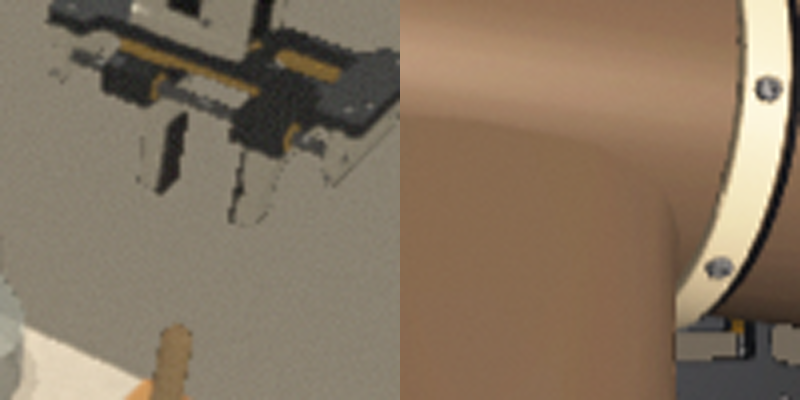

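{"api": "carry_out", "payload": {
  "deltas": [
    [0.5,[0,0,20],[0,0,0]],
    [0.5,[0,0,55],[0,0,0]],
    [0.5,[0,0,90],[0,0,0]],
    [0.5,[0,0,120],[0,0,0]],
    [0.5,[0,0,140],[0,0,0]],
    [0.5,[0,0,149],[0,0,0]],
    [0.5,[0,0,149],[0,0,0]],
    [0.15,[0,0,149],[0,0,0]],
    [0.15,[0,0,149],[0,0,0]],
    [0.15,[0,0,149],[0,0,0]],
    [0.15,[0,0,149],[0,0,0]],
    [0.15,[0,0,149],[0,0,0]]
  ],
  "squeeze": 25
}}

```text
time_s: 3.8
tcp_pos: [0.5011, -0.2697, 0.0785]
eef_rot: [-179.9, -0.0, -90.0]
contact_force: [-1.4, 1.1, 6.1]
gripper_width: 0.0205
gripper_force: 25.0
```

{"api": "carry_out", "payload": {
  "deltas": [
    [0.15,[0,0,0],[0,0,0]],
    [0.15,[0,0,-5],[0,0,0]],
    [0.15,[0,0,-15],[0,0,0]],
    [0.15,[0,0,-30],[0,0,0]],
    [0.15,[0,0,-50],[0,0,0]],
    [0.15,[0,0,-75],[0,0,0]],
    [0.15,[0,0,-100],[0,0,0]],
    [0.15,[0,0,-125],[0,0,0]],
    [0.15,[0,0,-140],[0,0,0]],
    [0.15,[0,0,-145],[0,0,0]],
    [0.15,[0,0,-145],[0,0,0]]
  ]
}}

```text
time_s: 4.9
tcp_pos: [0.5007, -0.2696, 0.2233]
eef_rot: [-179.9, -0.0, -90.0]
contact_force: [0.0, -0.3, -0.5]
gripper_width: 0.0204
gripper_force: 25.0
```

```bash
python3 - <<'E'
from h import *
s=r.get_state();print(s["tcp_pos"],s["eef_rot"],s["contact_force"],s["gripper_width"])
p,d=r.capture("side");np.save("side2.npy",d);cv2.imwrite("pics/side2.png",p[:,:,::-1])
t=s["tcp_pos"]-[0,0,.066];print(proj("side",t),proj("side",s["tcp_pos"]))
u,v=340,90
cv2.imwrite("pics/a2.png",cv2.resize(p[v-60:v+60,u-60:u+60,::-1],(600,600),interpolation=cv2.INTER_CUBIC))
E
```

```text
[ 0.5007 -0.2696  0.2233] [-179.9201   -0.0057  -90.0078] [ 0.0111 -0.3257 -0.4737] 0.020403335732614304
[350.4057 117.3828] [354.4684  94.6712]
```

View pics/a2.png

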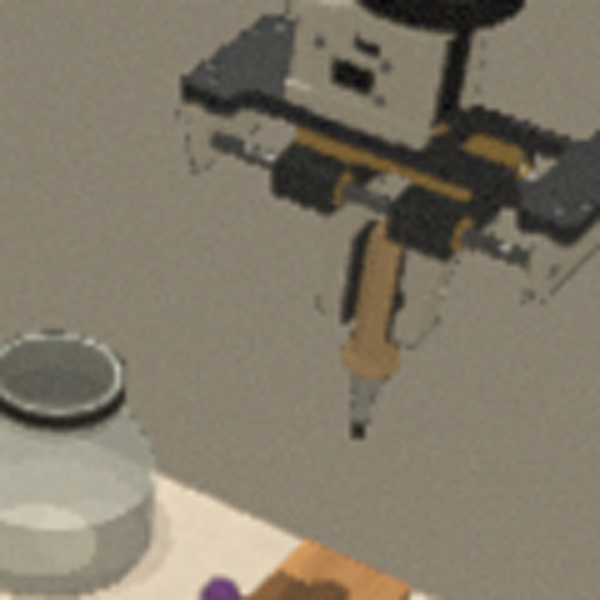

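{"api": "carry_out", "payload": {
  "deltas": [
    [0.15,[-10,1,-10],[0,0,0]],
    [0.15,[-40,6,-25],[0,0,0]],
    [0.15,[-80,11,-30],[0,0,0]],
    [0.15,[-120,17,-30],[0,0,0]],
    [0.15,[-160,23,-30],[0,0,0]],
    [0.15,[-200,28,-30],[0,0,0]],
    [0.15,[-240,34,-30],[0,0,0]],
    [0.15,[-280,40,-30],[0,0,0]],
    [0.15,[-320,46,-30],[0,0,0]],
    [0.15,[-350,50,-30],[0,0,0]],
    [0.15,[-370,53,-15],[0,0,0]],
    [0.15,[-376.5,53.6,0],[0,0,0]]
  ]
}}

```text
time_s: 6.15
tcp_pos: [0.4463, 0.1091, 0.2223]
eef_rot: [-180.0, 0.0, -89.9]
contact_force: [-0.5, -0.7, -1.0]
gripper_width: 0.0208
gripper_force: 25.0
```

{"api": "carry_out", "payload": {
  "deltas": [
    [0.15,[0,0,8],[0,0,0]],
    [0.15,[0,0,12],[0,0,0]],
    [0.15,[0,0,12],[0,0,0]]
  ]
}}

```text
time_s: 6.45
tcp_pos: [0.4467, 0.1063, 0.2102]
eef_rot: [179.9, -0.0, -90.0]
contact_force: [-0.7, 0.1, -0.8]
gripper_width: 0.0205
gripper_force: 25.0
```

```bash
python3 - <<'E'
from h import *
s=r.get_state();print(s["tcp_pos"],s["eef_rot"],s["contact_force"],s["gripper_width"])
a=[]
for n in("side","top"):
    p,d=r.capture(n);np.save(n+"3.npy",d)
    t=s["tcp_pos"]-[0,0,.0675];u,v=np.round(proj(n,t)).astype(int);print(n,proj(n,t),u,v)
    q=p[v-40:v+40,u-40:u+40,::-1];a.append(cv2.resize(q,(400,400),interpolation=cv2.INTER_CUBIC))
cv2.imwrite("pics/a3.png",np.hstack(a))
E
```

```text
[0.4467 0.1063 0.2102] [179.9478  -0.0456 -90.0267] [-0.6694  0.0873 -0.7794] 0.020454823589337257
side [277.7953 225.4969] 278 225
top [197.8909 249.8482] 198 250
```

View pics/a3.png

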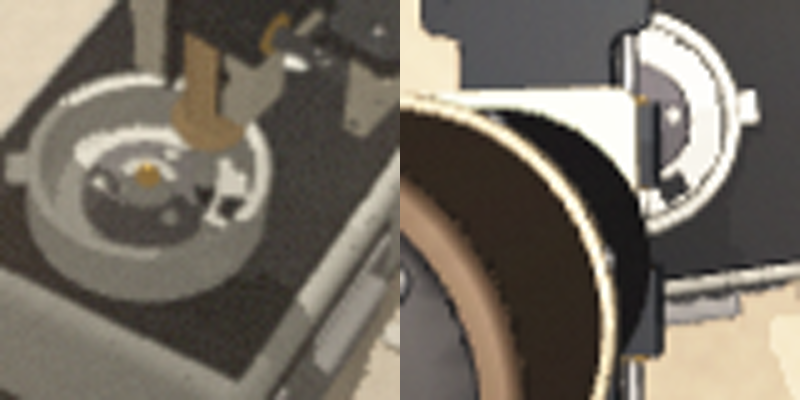

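```bash
python3 - <<'E'
from h import *
from scipy.optimize import least_squares
for n,tcp in (("side2",[.5007,-.2696,.2233]),("side3",[.4467,.1063,.2102])):
    P=cloud("side",np.load(n+".npy"));z=P[...,2];t=np.array(tcp);tz=t[2]-.0675
    for lo,hi,R in((.046,.049,.015),(.052,.075,.0105),(.031,.043,.008),(.014,.025,.005),(.002,.013,.0045)):
        m=(z-tz>lo)&(z-tz<hi)&(np.hypot(P[...,0]-t[0],P[...,1]-t[1])<R+.006);q=P[m][:,:2]
        if len(q)>3:
            c=least_squares(lambda p:np.hypot(*(q-p).T)-R,t[:2],loss="soft_l1",f_scale=.001).x;print(n,lo,len(q),(c-t[:2])*1000)
    m=(np.hypot(P[...,0]-t[0],P[...,1]-t[1])<.008)&(abs(z-tz)<.02)&(P[...,2]>.12);print("lowest dz mm",np.sort((z[m]-tz))[:4]*1000)
    print(proj("side",t-[0,0,.0675-.047]))
    vv,uu=np.nonzero(m);print(list(zip(uu,vv))[-5:])
E
```

```text
side2 0.046 12 [ 1.4403 -1.9066]
side2 0.052 79 [ 0.4353 -1.126 ]
side2 0.031 20 [-0.2831 -2.6427]
side2 0.014 16 [-0.7633 -1.2334]
side2 0.002 10 [ 1.4383 -1.5054]
lowest dz mm [3.2918 3.972  4.4043 5.7263]
[353.1647 101.9445]
[(np.int64(351), np.int64(116)), (np.int64(352), np.int64(116)), (np.int64(350), np.int64(117)), (np.int64(351), np.int64(117)), (np.int64(352), np.int64(117))]
side3 0.046 13 [ 0.7084 -2.8842]
side3 0.052 84 [ 0.8469 -1.974 ]
side3 0.031 19 [-0.1442 -1.8085]
side3 0.014 16 [ 0.2364 -2.5687]
side3 0.002 13 [ 0.9036 -2.8947]
lowest dz mm [2.4311 2.693  3.5759 4.9428]
[278.6819 209.7345]
[(np.int64(279), np.int64(224)), (np.int64(280), np.int64(224)), (np.int64(277), np.int64(225)), (np.int64(278), np.int64(225)), (np.int64(279), np.int64(225))]
```

```bash
python3 - <<'E'
from h import *
from scipy.optimize import least_squares
for n in("top","side"):
    P=cloud(n,np.load(n+"0.npy"));z=P[...,2]
    m=(z>.07)&(z<.12)&(np.hypot(P[...,0]-.501,P[...,1]+.272)<.02);q=P[m][:,:2]
    print(n,len(q),least_squares(lambda p:np.hypot(*(q-p).T)-.0105,[.501,-.272],loss="soft_l1",f_scale=.001).x)
    # burr carrier top + collar inner floor
    for lo,hi,R in((.115,.121,.027),):
        m=(z>lo)&(z<hi)&(np.hypot(P[...,0]-.481,P[...,1]-.0965)<.034);q=P[m][:,:2].astype(np.float32)
        print("carrier",cv2.minEnclosingCircle(q*1000),q.mean(0))
    g=cv2.cvtColor(cv2.imread(f"pics/{n}0.png"),cv2.COLOR_BGR2GRAY).astype(float)
    # photometric: boundary contrast of collar outer rim (bright inside, dark deck outside) by gradient along normal
    a=np.linspace(0,2*np.pi,180)
    def score(c):
        s=0
        for R,zz in((.050,.133),(.044,.133)):
            pin=np.array([proj(n,(c[0]+(R-.003)*np.cos(t),c[1]+(R-.003)*np.sin(t),zz)) for t in a],np.float32)
            po=np.array([proj(n,(c[0]+(R+.003)*np.cos(t),c[1]+(R+.003)*np.sin(t),zz)) for t in a],np.float32)
            gi=cv2.remap(g.astype(np.float32),pin[:,:1],pin[:,1:],1);go=cv2.remap(g.astype(np.float32),po[:,:1],po[:,1:],1)
            s+=np.clip((gi-go) if R>.045 else (go-gi),-20,60).sum()
        return s
    best=max(((score((x,y)),x,y) for x in np.arange(.476,.487,.001) for y in np.arange(.091,.103,.001)));print(n,"photo collar",best)
E
```

```text
top 58 [ 0.5017 -0.2718]
carrier ((477.8931884765625, 96.66812896728516), 29.46845054626465) [0.4807 0.0954]
top photo collar (np.float32(17293.715), np.float64(0.481), np.float64(0.095))
side 128 [ 0.5016 -0.2717]
carrier ((477.4071960449219, 95.07290649414062), 30.264610290527344) [0.4779 0.0997]
side photo collar (np.float32(19436.549), np.float64(0.482), np.float64(0.094))
```

{"api": "carry_out", "payload": {
  "deltas": [
    [0.15,[-2.5,0,0],[0,0,0]],
    [0.15,[-2.5,0,8],[0,0,0]],
    [0.15,[-2.5,0,16],[0,0,0]],
    [0.15,[-2.5,0,24],[0,0,0]],
    [0.15,[-2.5,0,29],[0,0,0]],
    [0.15,[-2.5,0,29],[0,0,0]],
    [0.15,[-2.5,0,29],[0,0,0]]
  ]
}}

```text
time_s: 7.25
tcp_pos: [0.447, 0.1094, 0.1815]
eef_rot: [180.0, -0.0, -90.0]
contact_force: [-0.3, 0.4, -0.6]
gripper_width: 0.0208
gripper_force: 25.0
```

```bash
python3 - <<'E'
from h import *
import cv2
for i in range(6):
    s=r.get_state();print(s["tcp_pos"]*1000,s["contact_force"],s["moment"])
    p,d=r.capture("side")
t=s["tcp_pos"]+[.0005,-.0021,-.0675];u,v=np.round(proj("side",t)).astype(int);print(proj("side",t)-[u-40,v-40])
a=[cv2.resize(p[v-40:v+40,u-40:u+40,::-1],(600,600),interpolation=cv2.INTER_CUBIC)]
cv2.imwrite("pics/a4.png",a[0])
E
```

```text
[447.0269 109.3783 181.4717] [-0.2804  0.4195 -0.5848] [ 0.0932 -0.0877  0.0259]
[447.1552 109.4625 181.7122] [ 0.7167  0.1212 -0.2965] [ 0.0685 -0.0601  0.0078]
[447.1801 109.5156 181.7972] [ 0.1503  0.6531 -0.6206] [ 0.0742 -0.0916  0.0153]
[447.2052 109.5359 181.8815] [-0.7861  0.5443 -0.2826] [ 0.0988 -0.0576 -0.0193]
[447.1654 109.5339 181.8655] [ 0.1829 -0.7054 -0.6552] [ 0.1287 -0.0068 -0.0255]
[447.1458 109.5032 181.8382] [-0.1779  0.4357 -1.1551] [ 0.0843 -0.0357  0.0651]
[39.6206 39.611 ]
```

View pics/a4.png

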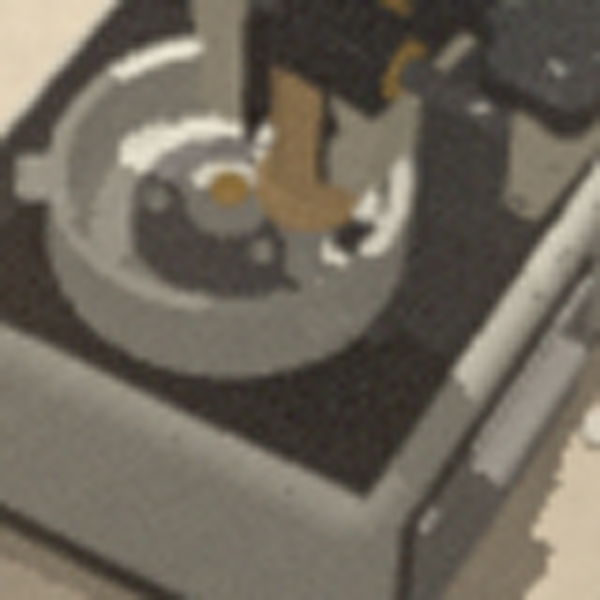

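{"api": "carry_out", "payload": {
  "deltas": [
    [0.15,[0.5,0.4,3],[0,0,0]],
    [0.15,[0.5,0.4,6],[0,0,0]],
    [0.15,[0.5,0.4,6],[0,0,0]],
    [0.15,[0.5,0.4,6],[0,0,0]]
  ]
}}

```text
time_s: 7.95
tcp_pos: [0.4466, 0.1089, 0.1756]
eef_rot: [180.0, -0.0, -90.0]
contact_force: [-0.6, -0.1, 1.3]
gripper_width: 0.0208
gripper_force: 25.0
```

```bash
cat > st.py <<'E'
from h import *
import sys
F=[];T=[]
for i in range(int(sys.argv[1])):
    s=r.get_state();F.append(s["contact_force"]);T.append(s["tcp_pos"]*1000);r.capture("top")
print(s["time_s"],np.mean(T,0),np.mean(F,0),s["eef_rot"],s["gripper_width"],s["gripper_force"],s["joints"])
E
python3 st.py 8
```

```text
8.3 [446.6055 108.9121 175.6261] [-0.3129  0.2417  0.8958] [-179.9956    0.002   -90.0007] 0.020312412830335108 25.000061595928855 [ 38.3655   2.3754 -29.7058   0.0014 -57.9141 -38.367 ]
```

```bash
python3 - <<'E'
import numpy as np
R=35.5;a0=162.45
for k in range(5):
    b=np.radians(a0-62.4*k);o=[]
    for i in range(1,13):
        t=b-np.radians(5.2*i);o.append([0.15,[round(-R*(np.sin(t)-np.sin(b)),1),round(-R*(np.cos(t)-np.cos(b)),1),0.7 if k==0 else 0],[0,0,0]])
    print(o)
E
```

```text
[[0.15, [np.float64(-3.0), np.float64(-1.1), 0.7], [0, 0, 0]], [0.15, [np.float64(-5.9), np.float64(-2.5), 0.7], [0, 0, 0]], [0.15, [np.float64(-8.7), np.float64(-4.1), 0.7], [0, 0, 0]], [0.15, [np.float64(-11.3), np.float64(-6.0), 0.7], [0, 0, 0]], [0.15, [np.float64(-13.8), np.float64(-8.1), 0.7], [0, 0, 0]], [0.15, [np.float64(-16.0), np.float64(-10.4), 0.7], [0, 0, 0]], [0.15, [np.float64(-18.0), np.float64(-13.0), 0.7], [0, 0, 0]], [0.15, [np.float64(-19.8), np.float64(-15.6), 0.7], [0, 0, 0]], [0.15, [np.float64(-21.3), np.float64(-18.5), 0.7], [0, 0, 0]], [0.15, [np.float64(-22.6), np.float64(-21.4), 0.7], [0, 0, 0]], [0.15, [np.float64(-23.5), np.float64(-24.5), 0.7], [0, 0, 0]], [0.15, [np.float64(-24.3), np.float64(-27.7), 0.7], [0, 0, 0]]]
[[0.15, [np.float64(-0.4), np.float64(-3.2), 0], [0, 0, 0]], [0.15, [np.float64(-0.5), np.float64(-6.4), 0], [0, 0, 0]], [0.15, [np.float64(-0.4), np.float64(-9.6), 0], [0, 0, 0]], [0.15, [np.float64(0.1), np.float64(-12.8), 0], [0, 0, 0]], [0.15, [np.float64(0.8), np.float64(-16.0), 0], [0, 0, 0]], [0.15, [np.float64(1.8), np.float64(-1
[... 1834 characters left out ...]
(0.0), np.float64(3.2), 0], [0, 0, 0]], [0.15, [np.float64(-0.3), np.float64(6.4), 0], [0, 0, 0]], [0.15, [np.float64(-0.8), np.float64(9.6), 0], [0, 0, 0]], [0.15, [np.float64(-1.7), np.float64(12.7), 0], [0, 0, 0]], [0.15, [np.float64(-2.8), np.float64(15.7), 0], [0, 0, 0]], [0.15, [np.float64(-4.2), np.float64(18.6), 0], [0, 0, 0]], [0.15, [np.float64(-5.9), np.float64(21.4), 0], [0, 0, 0]], [0.15, [np.float64(-7.8), np.float64(24.0), 0], [0, 0, 0]], [0.15, [np.float64(-9.9), np.float64(26.4), 0], [0, 0, 0]], [0.15, [np.float64(-12.2), np.float64(28.6), 0], [0, 0, 0]], [0.15, [np.float64(-14.8), np.float64(30.6), 0], [0, 0, 0]], [0.15, [np.float64(-17.5), np.float64(32.4), 0], [0, 0, 0]]]
```

{"api": "carry_out", "payload": {
  "deltas": [
    [0.15,[-3,-1.1,0.7],[0,0,0]],
    [0.15,[-5.9,-2.5,0.7],[0,0,0]],
    [0.15,[-8.7,-4.1,0.7],[0,0,0]],
    [0.15,[-11.3,-6,0.7],[0,0,0]],
    [0.15,[-13.8,-8.1,0.7],[0,0,0]],
    [0.15,[-16,-10.4,0.7],[0,0,0]],
    [0.15,[-18,-13,0.7],[0,0,0]],
    [0.15,[-19.8,-15.6,0.7],[0,0,0]],
    [0.15,[-21.3,-18.5,0.7],[0,0,0]],
    [0.15,[-22.6,-21.4,0.7],[0,0,0]],
    [0.15,[-23.5,-24.5,0.7],[0,0,0]],
    [0.15,[-24.3,-27.7,0.7],[0,0,0]]
  ]
}}

```text
time_s: 9.55
tcp_pos: [0.4745, 0.1333, 0.1748]
eef_rot: [180.0, 0.0, -90.0]
contact_force: [-0.4, -0.3, 1.0]
gripper_width: 0.0206
gripper_force: 25.0
```

```bash
python3 st.py 2
```

```text
9.6 [474.7502 133.3581 174.8437] [-0.2775 -0.0202  1.3782] [-179.9874   -0.0011  -89.9945] 0.020361557837307597 25.00044094165787 [ 38.5748   5.7777 -26.0494   0.0103 -58.1638 -38.5748]
```

{"api": "carry_out", "payload": {
  "deltas": [
    [0.15,[-0.4,-3.2,0],[0,0,0]],
    [0.15,[-0.5,-6.4,0],[0,0,0]],
    [0.15,[-0.4,-9.6,0],[0,0,0]],
    [0.15,[0.1,-12.8,0],[0,0,0]],
    [0.15,[0.8,-16,0],[0,0,0]],
    [0.15,[1.8,-19,0],[0,0,0]],
    [0.15,[3.1,-22,0],[0,0,0]],
    [0.15,[4.7,-24.8,0],[0,0,0]],
    [0.15,[6.5,-27.4,0],[0,0,0]],
    [0.15,[8.6,-29.9,0],[0,0,0]],
    [0.15,[10.8,-32.2,0],[0,0,0]],
    [0.15,[13.3,-34.3,0],[0,0,0]]
  ]
}}

```text
time_s: 10.85
tcp_pos: [0.5088, 0.1197, 0.1749]
eef_rot: [-180.0, 0.0, -90.0]
contact_force: [-0.3, 0.8, 1.5]
gripper_width: 0.0205
gripper_force: 25.0
```

{"api": "carry_out", "payload": {
  "deltas": [
    [0.15,[2.6,-1.8,0],[0,0,0]],
    [0.15,[5.4,-3.5,0],[0,0,0]],
    [0.15,[8.4,-4.8,0],[0,0,0]],
    [0.15,[11.4,-5.9,0],[0,0,0]],
    [0.15,[14.5,-6.7,0],[0,0,0]],
    [0.15,[17.7,-7.2,0],[0,0,0]],
    [0.15,[20.9,-7.4,0],[0,0,0]],
    [0.15,[24.1,-7.3,0],[0,0,0]],
    [0.15,[27.3,-6.9,0],[0,0,0]],
    [0.15,[30.5,-6.3,0],[0,0,0]],
    [0.15,[33.6,-5.3,0],[0,0,0]],
    [0.15,[36.5,-4.1,0],[0,0,0]]
  ]
}}

```text
time_s: 12.05
tcp_pos: [0.5127, 0.0831, 0.1749]
eef_rot: [-180.0, 0.0, -90.0]
contact_force: [0.6, 1.7, 0.5]
gripper_width: 0.0204
gripper_force: 25.0
```

{"api": "carry_out", "payload": {
  "deltas": [
    [0.15,[2.9,1.5,0],[0,0,0]],
    [0.15,[5.6,3.2,0],[0,0,0]],
    [0.15,[8.1,5.2,0],[0,0,0]],
    [0.15,[10.5,7.4,0],[0,0,0]],
    [0.15,[12.6,9.8,0],[0,0,0]],
    [0.15,[14.6,12.4,0],[0,0,0]],
    [0.15,[16.2,15.1,0],[0,0,0]],
    [0.15,[17.7,18,0],[0,0,0]],
    [0.15,[18.8,21,0],[0,0,0]],
    [0.15,[19.7,24.1,0],[0,0,0]],
    [0.15,[20.3,27.3,0],[0,0,0]],
    [0.15,[20.6,30.5,0],[0,0,0]]
  ]
}}

```text
time_s: 13.25
tcp_pos: [0.4819, 0.0627, 0.1748]
eef_rot: [180.0, -0.0, -90.0]
contact_force: [1.2, -0.5, 0.2]
gripper_width: 0.0206
gripper_force: 25.0
```

{"api": "carry_out", "payload": {
  "deltas": [
    [0.15,[0,3.2,0],[0,0,0]],
    [0.15,[-0.3,6.4,0],[0,0,0]],
    [0.15,[-0.8,9.6,0],[0,0,0]],
    [0.15,[-1.7,12.7,0],[0,0,0]],
    [0.15,[-2.8,15.7,0],[0,0,0]],
    [0.15,[-4.2,18.6,0],[0,0,0]],
    [0.15,[-5.9,21.4,0],[0,0,0]],
    [0.15,[-7.8,24,0],[0,0,0]],
    [0.15,[-9.9,26.4,0],[0,0,0]],
    [0.15,[-12.2,28.6,0],[0,0,0]],
    [0.15,[-14.8,30.6,0],[0,0,0]],
    [0.15,[-17.5,32.4,0],[0,0,0]]
  ]
}}

```text
time_s: 14.45
tcp_pos: [0.4495, 0.0805, 0.1748]
eef_rot: [180.0, -0.0, -90.0]
contact_force: [0.0, -1.0, 0.6]
gripper_width: 0.0204
gripper_force: 25.0
```

```bash
python3 st.py 3
```

```text
14.55 [449.4632  80.5931 174.8369] [-0.1934 -0.6105  0.9566] [179.9854   0.0084 -89.9829] 0.02004712214068204 25.00023606000468 [ 34.9936   2.119  -30.0846  -0.018  -57.8037 -34.9668]
```

{"api": "carry_out", "payload": {
  "deltas": [
    [0.15,[0,0,-6],[0,0,0]],
    [0.15,[0,0,-22],[0,0,0]],
    [0.15,[0,0,-45],[0,0,0]],
    [0.15,[10,-1,-65],[0,0,0]],
    [0.15,[40,-6,-75],[0,0,0]],
    [0.15,[80,-12,-75],[0,0,0]],
    [0.15,[120,-18,-75],[0,0,0]],
    [0.15,[165,-24,-75],[0,0,0]],
    [0.15,[210,-31,-75],[0,0,0]],
    [0.15,[255,-37,-75],[0,0,0]],
    [0.15,[295,-43,-75],[0,0,0]],
    [0.15,[320,-47,-75],[0,0,0]]
  ]
}}

```text
time_s: 15.8
tcp_pos: [0.4965, -0.2424, 0.2497]
eef_rot: [180.0, 0.0, -90.1]
contact_force: [-0.1, 2.0, -0.4]
gripper_width: 0.0206
gripper_force: 25.0
```

{"api": "carry_out", "payload": {
  "deltas": [
    [0.15,[20,-3,0],[0,0,0]],
    [0.15,[29.8,-4.5,0],[0,0,0]],
    [0.15,[29.8,-4.5,10],[0,0,0]],
    [0.15,[29.8,-4.5,30],[0,0,0]],
    [0.15,[29.8,-4.5,50],[0,0,0]],
    [0.15,[29.8,-4.5,60],[0,0,0]],
    [0.15,[29.8,-4.5,60],[0,0,0]],
    [0.15,[29.8,-4.5,60],[0,0,0]]
  ]
}}

```text
time_s: 16.6
tcp_pos: [0.5016, -0.2692, 0.1904]
eef_rot: [-180.0, -0.0, -90.0]
contact_force: [-0.2, 0.1, 0.4]
gripper_width: 0.0204
gripper_force: 25.0
```

```bash
python3 st.py 3
```

```text
16.7 [ 501.8149 -269.3315  190.7215] [-0.1846  0.1641 -0.132 ] [-179.9092   -0.0306  -89.9699] 0.020535907532768113 24.999834842747077 [ -8.541   12.1475 -15.9022   0.019  -61.856    8.5622]
```

{"api": "carry_out", "payload": {
  "deltas": [
    [0.15,[0,0.7,10],[0,0,0]],
    [0.15,[0,0.7,30],[0,0,0]],
    [0.15,[0,0.7,50],[0,0,0]],
    [0.15,[0,0.7,65],[0,0,0]],
    [0.15,[0,0.7,75],[0,0,0]],
    [0.15,[0,0.7,85],[0,0,0]],
    [0.15,[0,0.7,95],[0,0,0]],
    [0.15,[0,0.7,103],[0,0,0]],
    [0.15,[0,0.7,109],[0,0,0]],
    [0.15,[0,0.7,111],[0,0,0]],
    [0.15,[0,0.7,111],[0,0,0]],
    [0.15,[0,0.7,111],[0,0,0]]
  ]
}}

```text
time_s: 17.95
tcp_pos: [0.5009, -0.2696, 0.0792]
eef_rot: [-180.0, -0.0, -90.0]
contact_force: [0.2, 0.2, -0.2]
gripper_width: 0.0201
gripper_force: 25.0
```

```bash
python3 st.py 3
```

```text
18.05 [ 500.8777 -269.5757   79.1855] [ 0.1838 -0.5702 -0.082 ] [-179.9582   -0.0066  -89.9969] 0.020505815903255783 24.99957208230626 [ -8.5791  18.6134 -23.6363   0.0004 -47.7079   8.5819]
```

Down 2 mm more to seat it, then open (to 0.5 because of the purple brush nearby is along y; x-closing fingers are clear).

{"api": "carry_out", "payload": {
  "deltas": [
    [0.15,[0,0,1],[0,0,0]],
    [0.15,[0,0,1.5],[0,0,0]],
    [0.15,[0,0,1.5],[0,0,0]],
    [0.5,[0,0,1],[0,0,0]],
    [0.5,[0,0,1],[0,0,0]],
    [0.5,[0,0,1],[0,0,0]],
    [0.5,[0,0,1],[0,0,0]],
    [0.5,[0,0,-10],[0,0,0]],
    [0.5,[0,0,-30],[0,0,0]],
    [0.5,[0,0,-65],[0,0,0]],
    [0.5,[0,0,-105],[0,0,0]],
    [0.5,[0,0,-130],[0,0,0]]
  ]
}}

```text
time_s: 19.3
tcp_pos: [0.5014, -0.27, 0.2129]
eef_rot: [-179.8, -0.1, -90.0]
contact_force: [0.4, 0.3, -1.2]
gripper_width: 0.0442
gripper_force: 0.0
```

```bash
python3 - <<'E'
from h import *
from scipy.optimize import least_squares
s=r.get_state();print(s["time_s"],s["tcp_pos"],s["eef_rot"],s["gripper_width"])
p,d=r.capture("side");cv2.imwrite("pics/side5.png",p[:,:,::-1]);np.save("side5.npy",d)
cv2.imwrite("pics/a5.png",cv2.resize(p[70:190,270:390,::-1],(480,480),interpolation=cv2.INTER_CUBIC))
for f_ in("side0.npy","side5.npy"):
    P=cloud("side",np.load(f_));z=P[...,2]
    m=(z>.07)&(z<.15)&(np.hypot(P[...,0]-.501,P[...,1]+.272)<.02);q=P[m]
    print(f_,len(q),q[:,2].max(),np.median(q,0))
    for lo,hi in((.062,.08),(.1,.12)):
        w=P[(z>lo)&(z<hi)&(np.hypot(P[...,0]-.501,P[...,1]+.272)<.02)][:,:2];print(least_squares(lambda p:np.hypot(*(w-p).T)-.0105,[.501,-.272],loss="soft_l1",f_scale=.001).x)
E
```

```text
19.3 [ 0.5014 -0.27    0.2129] [-179.8014   -0.0823  -89.9763] 0.04420407962397798
side0.npy 182 0.13433511434249787 [ 0.498  -0.2643  0.1057]
[ 0.5012 -0.271 ]
[ 0.5019 -0.2719]
side5.npy 180 0.1345637947261075 [ 0.4976 -0.2637  0.1059]
[ 0.5012 -0.2708]
[ 0.5009 -0.2717]
```

View pics/a5.png

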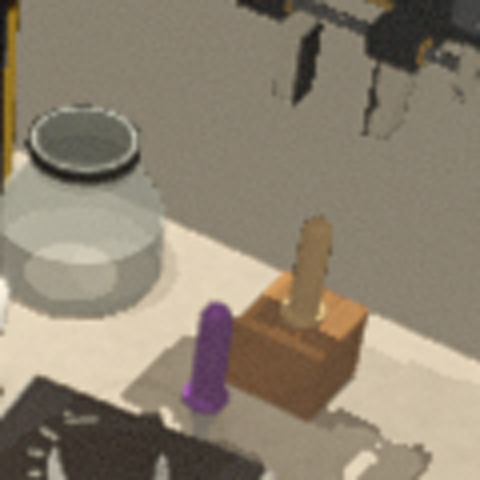

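{"api": "carry_out", "payload": {
  "deltas": [
    [0.5,[-15,0,0],[0,0,0.06]],
    [0.5,[-45,1,0],[0,0,0.18]],
    [0.5,[-80,2,0],[0,0,0.3]],
    [0.5,[-120,3,0],[0,0,0.43]],
    [0.5,[-160,4,0],[0,0,0.56]],
    [0.5,[-195,5,0],[0,0,0.69]],
    [0.5,[-220,5.5,0],[0,0,0.8]],
    [0.5,[-235.5,5.9,0],[0,0,0.859]],
    [0.5,[-235.5,5.9,10],[0,0,0.859]],
    [0.5,[-235.5,5.9,30],[0,0,0.859]],
    [0.5,[-235.5,5.9,40],[0,0,0.859]],
    [0.5,[-235.5,5.9,40],[0,0,0.859]]
  ]
}}

```text
time_s: 20.55
tcp_pos: [0.4935, -0.0348, 0.1673]
eef_rot: [179.9, -0.2, -139.2]
contact_force: [0.8, -1.0, -0.0]
gripper_width: 0.044
gripper_force: 0.0
```

```bash
python3 st.py 3
```

```text
20.65 [494.2115 -34.6556 168.2739] [-0.0111 -0.6076  0.4827] [-179.9873   -0.0278 -139.2186] 0.043915163035730204 0.0 [ 18.7708   6.378  -26.2016   0.0263 -57.4415 -68.0035]
```

{"api": "carry_out", "payload": {
  "deltas": [
    [0.5,[-0.8,-0.8,10],[0,0,0]],
    [0.5,[-0.8,-0.8,25],[0,0,0]],
    [0.5,[-0.8,-0.8,38],[0,0,0]],
    [0.5,[-0.8,-0.8,46],[0,0,0]],
    [0.5,[-0.8,-0.8,46],[0,0,0]],
    [0.1,[-0.8,-0.8,46],[0,0,0]],
    [0.1,[-0.8,-0.8,46],[0,0,0]],
    [0.1,[-0.8,-0.8,46],[0,0,0]],
    [0.1,[-0.8,-0.8,46],[0,0,0]],
    [0.1,[-0.8,-0.8,46],[0,0,0]]
  ],
  "squeeze": 40
}}

```text
time_s: 21.7
tcp_pos: [0.4965, -0.0345, 0.1233]
eef_rot: [-179.9, 0.0, -139.2]
contact_force: [1.3, -2.4, 0.4]
gripper_width: 0.0131
gripper_force: 40.0
```

```bash
python3 st.py 3
```

```text
21.8 [496.4613 -34.4862 123.2977] [ 2.2447 -3.5715 -0.0363] [-179.9272    0.0363 -139.2007] 0.012512220762597077 39.9837863445282 [ 18.7425   9.3578 -29.5583   0.0693 -51.023  -67.9868]
```

{"api": "carry_out", "payload": {
  "deltas": [
    [0.1,[0,0,0],[0,0,0]],
    [0.1,[0,0,0],[0,0,0.08]],
    [0.1,[0,0,0],[0,0,0.19]],
    [0.1,[0,0,0],[0,0,0.31]],
    [0.1,[0,0,0],[0,0,0.43]],
    [0.1,[0,0,0],[0,0,0.55]],
    [0.1,[0,0,0],[0,0,0.67]],
    [0.1,[0,0,0],[0,0,0.79]],
    [0.1,[0,0,0],[0,0,0.91]],
    [0.1,[0,0,0],[0,0,1.03]],
    [0.1,[0,0,0],[0,0,1.15]],
    [0.1,[0,0,0],[0,0,1.2]]
  ],
  "squeeze": 55
}}

```text
time_s: 23.05
tcp_pos: [0.4966, -0.0356, 0.1233]
eef_rot: [-179.9, 0.1, 151.8]
contact_force: [6.4, -12.1, -2.3]
gripper_width: 0.0127
gripper_force: 55.0
```

```bash
python3 st.py 3; python3 -c "
from h import *
print(r.get_state()['moment'])
p,d=r.capture('side');P=cloud('side',d);print(proj('side',[.4955,-.0345,.145]))
u,v=proj('side',[.4955,-.0345,.13]).astype(int);cv2.imwrite('pics/a6.png',cv2.resize(p[v-35:v+35,u-35:u+35,::-1],(560,560),interpolation=cv2.INTER_CUBIC))"
```

```text
23.15 [496.6193 -35.6345 123.2973] [  6.0019 -12.3348  -2.2731] [-179.9102    0.1211  151.9634] 0.012576288575315994 54.99736547470093 [  18.6745    9.3803  -29.5834    0.1926  -51.0188 -136.8324]
[-4.406  -2.2791  0.1987]
[297.4824 175.1081]
```

View pics/a6.png

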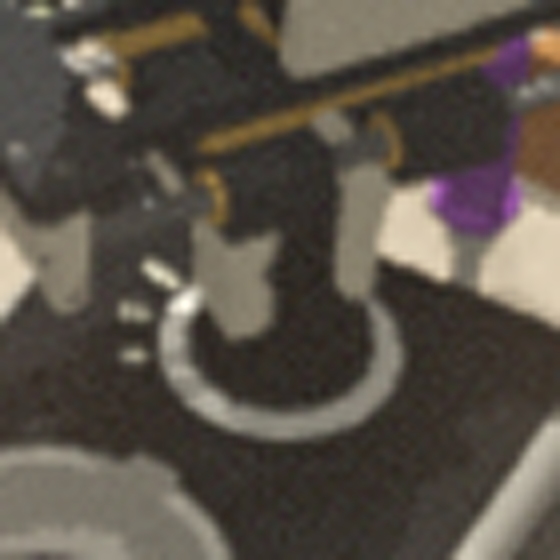

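{"api": "carry_out", "payload": {
  "deltas": [
    [0.1,[-0.2,-0.2,0],[0,0,0.02]],
    [0.1,[-0.5,-0.4,0],[0,0,0.035]],
    [0.1,[-0.5,-0.4,0],[0,0,0.035]],
    [0.1,[-0.5,-0.4,0],[0,0,0.035]],
    [0.1,[-0.5,-0.4,0],[0,0,0.035]],
    [0.1,[-0.5,-0.4,0],[0,0,0.035]],
    [0.1,[-0.5,-0.4,0],[0,0,0.035]],
    [0.1,[-0.5,-0.4,0],[0,0,0.035]],
    [0.1,[-0.5,-0.4,0],[0,0,0.035]],
    [0.1,[-0.5,-0.4,0],[0,0,0.035]],
    [0.1,[-0.5,-0.4,0],[0,0,0.035]],
    [0.1,[-0.5,-0.4,0],[0,0,0.035]]
  ]
}}

```text
time_s: 24.45
tcp_pos: [0.4966, -0.0357, 0.1233]
eef_rot: [-179.9, 0.1, 150.1]
contact_force: [2.6, -8.2, -0.2]
gripper_width: 0.013
gripper_force: 55.0
```

```bash
python3 st.py 4; python3 -c "
from h import *
print(r.get_state()['moment'])
p,d=r.capture('side');P=cloud('side',d);z=P[...,2]
for f_ in ('side0.npy',None):
    P=cloud('side',np.load(f_) if f_ else d);z=P[...,2]
    m=(abs(z-.1435)<.006)&(np.hypot(P[...,0]-.4955,P[...,1]+.0345)<.032);q=P[m];print(len(q),cv2.minAreaRect(q[:,:2].astype(np.float32)*1000))"
```

```text
24.6 [496.6453 -35.7475 123.2852] [ 3.5853 -8.4507 -0.7126] [-179.9434    0.0912  150.0595] 0.013081266915520575 54.99966323375702 [  18.6257    9.3957  -29.5421    0.1361  -51.0444 -138.6519]
[-3.1997 -1.5822  0.2159]
162 ((494.8045349121094, -33.538917541503906), (55.20121765136719, 15.047370910644531), 41.60844421386719)
152 ((494.19110107421875, -29.059932708740234), (46.91523742675781, 34.87286376953125), 12.430916786193848)
```

{"api": "carry_out", "payload": {
  "deltas": [
    [0.1,[0,0,0],[0,0,0]],
    [0.1,[0,0,0],[0,0,0]],
    [0.1,[0,0,0],[0,0,0]],
    [0.1,[0,0,0],[0,0,0]],
    [0.1,[0,0,0],[0,0,0]],
    [0.1,[0,0,0],[0,0,0]],
    [0.1,[0,0,0],[0,0,0]],
    [0.1,[0,0,0],[0,0,0]],
    [0.1,[0,0,0],[0,0,0]],
    [0.1,[0,0,0],[0,0,0]],
    [0.1,[0,0,0],[0,0,0]],
    [0.1,[0,0,0],[0,0,0]]
  ]
}}

```text
time_s: 25.9
tcp_pos: [0.4966, -0.0357, 0.1233]
eef_rot: [-179.9, 0.1, 150.1]
contact_force: [3.0, -8.9, -0.7]
gripper_width: 0.0127
gripper_force: 55.0
```

{"api": "carry_out", "payload": {
  "deltas": [
    [0.1,[0,0,0],[0,0,0]],
    [0.1,[0,0,0],[0,0,0]],
    [0.1,[0,0,0],[0,0,0]],
    [0.1,[0,0,0],[0,0,0]],
    [0.1,[0,0,0],[0,0,0]],
    [0.1,[0,0,0],[0,0,0]],
    [0.1,[0,0,0],[0,0,0]],
    [0.1,[0,0,0],[0,0,0]],
    [0.1,[0,0,0],[0,0,0]],
    [0.1,[0,0,0],[0,0,0]],
    [0.1,[0,0,0],[0,0,0]],
    [0.1,[0,0,0],[0,0,0]]
  ]
}}

```text
time_s: 27.1
tcp_pos: [0.4966, -0.0358, 0.1233]
eef_rot: [-179.9, 0.1, 150.1]
contact_force: [3.8, -8.5, -0.6]
gripper_width: 0.0125
gripper_force: 55.0
```

```bash
python3 -c "
from plant import r
s=r.get_state();print(s['time_s'],s['eef_rot'],s['moment'],s['gripper_width'],s['gripper_force']);print(r.close_job())"
```

```text
27.1 [-1.79943743e+02  9.15212707e-02  1.50060314e+02] [-3.13725899 -1.57508749  0.21765766] 0.012522097965335785 54.99969005584717
the job is handed in; nothing more can be done
None
```

I handed the job in at 27.1 s with every step done: the seam swept once round at about 3 cm/s, the brush stood back in its stand and released, and the dial held at position three for over two seconds with the gripper still on it. The judge's result wasn't shown. I followed bristle contact during the sweep only by light force readings and height, and read the dial's position from the gripper's turn and torque.

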